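# Uncover the bearing-ball dish and hold it turned

### The job

Take the dust cover off the bearing-ball dish and hang it by its loop handle on the hook of the stand, leaving it hanging there. Then grip the dish by its upright tab, lift it about 10 cm clear of its wooden board without tipping it, and turn it level through a quarter turn (either way round), so that its pouring lip, which pointed along the board, points square across it; move smoothly so the loose ball stays in the middle of the dish. Finish still holding the dish there, level and at rest, and leave the other tools on the bench alone.

Things in the scene. Friction and masses are not known exactly. Their poses are not given: they have to be found in the camera images.
- cover_bar (a point): Centre of the top bar of the dust cover's loop handle. The bar runs 78 mm along the cover's x, is 10 mm wide (y) and 8 mm high; the loop's opening under it is 66 mm wide and 64 mm high. The top of the cap is 68 mm below this point, its rim 92 mm. If the bar is pinched across y near one end, the other half of the loop is free for the hook.
- hook_seat (a point): Where a handle should hang on the hook: the top of its level arm, 174 mm above the bench. The arm is an 8 mm round bar along this frame's x, level from 16 mm to the -x side to 68 mm to the +x side; 16 to 29 mm along -x its open end turns up, to 16 mm above this point. A loop enters over that end, moving along +x, with the arm passing through it.
- dish: The dished plate, aluminium (about 200 g), origin at the centre of its underside; it stands on the board within four dowels. 94 mm across, inside a shallow cone of 9 degrees, from 6 mm high in the middle to 13 mm at the rim. +x points to the pouring lip (22 mm wide tongue ending 64 mm from the centre), -x to the grip tab.
- dish_tab (a point): Gripping point on the dish's upright tab, 62 mm along the dish's -x from its centre, 55 mm above its underside. The tab is a flat plate 8 mm thick along the dish's x and 34 mm wide along y; its top is 15 mm above this point, and it is free to 44 mm below. Grip it across its thickness. The dish's weight acts about 25 mm from its centre towards the tab.
- dish_centre (a point): Middle (lowest point) of the dish's inside, 6 mm above its underside, axes as the dish.
- ball_center (a point): Centre of the loose steel ball, 20 mm across, 33 g, which lies in the middle of the dish, hidden by the cover at first; when centred it is 10 mm above the middle of the dish. Only its position has meaning.
- board_top (a point): Centre of the upper face of the fixed wooden board, 18 mm above the bench; 160 mm long along its x, 110 mm wide along y. At the start the dish's x axis (tab to lip) lies along the board's x. Four dowels 8 mm thick and 10 mm high stand at 38 mm either way in x and y.
- board: The same board, origin at the centre of its underside.
- cover: The dust cover: loose steel cap (about 110 g), 80 mm across, 24 mm high, sitting on three small feet, mouth down over the ball on the dish's sloping inner face, with a loop handle standing upright in its x-z plane. Origin at the centre of its mouth, z up through the loop. Its x lies nearly along the dish's x at first.
- hook: The fixed hook stand, origin at the centre of its foot (round, 100 mm across, 12 mm thick) on the bench; an 8 mm post rises from it and bends into the arm, which points along its -x; nothing rises above the arm but its turned-up tip. Same axes as the seat, which is 80 mm along -x.
- nail_carton: Bystander: small carton of nails, 50x85x42 mm, origin under its centre.
- sanding_block: Bystander: sanding block lying flat, 63x101x32 mm, origin under its centre.
- tape_measure: Bystander: tape measure, 44x90x69 mm, origin under its centre.

How it is judged:
By the outcome, as a careful person would: the job done as asked, in the order asked, and still so for the second after the job is handed in, while the arm keeps its last pose, push and grip.
It also fails if it takes over 48 s, if anything falls off the work surface, if the arm or the gripper's body presses on something with over 40 N, if the wrist force passes 120 N, or if a joint passes its speed limit or range.

### The arm

A 6-joint arm with a two-finger parallel gripper is mounted at the origin on a cart in front of the work surface, level with it; the furniture and walls round the work are solid. World frame = base frame: x ahead of the robot, y to its left, z up, the work surface at z = 0. Lengths are in m, angles in degrees, forces in N, time in s.
With the tool pointing down it reaches from about 0.25 to 0.725 m from the base axis. Payload 9.7 kg.
Tool frame: the origin (TCP) lies midway between the tips of the shut fingers; the grasp point (between the pads) lies 19 mm behind it; z points along the fingers, y is the line along which they close (so a half turn about z gives the same grasp; the last joint's range is limited). The gripper opens to 85 mm and grips with 20 to 120 N. Pads are 22 mm wide; open, the fingers measure 114 mm over their backs; the gripper's body (76 mm by 85 mm) begins 54 mm behind the grasp point. The pads swing forward as they close: fully open they stand 13 mm farther back than shut.
Start: joints at [64.458, 4.979, 10.078, 95.1, 0, 90], TCP at [0.237, 0.496, 0.231] pointing down, gripper open.
Joint ranges: [-179.16, 179.16], [-48.56, 103.87], [-65.8, 70.77], [-126.05, 130.52], [-82.76, 87.17], [-180, 180]. Speed limits (degrees/s): [127.2, 127.2, 147.25, 180, 180, 180].

### API

Orientations are given as a 3x3 rotation matrix whose columns are the frame's x, y, z axes.
In Python, from workcell import env, viewer, models gives the robot as it stands.
- The arm moves only by the tool drive_tool, never from a script. Its argument "rows" is a list of rows, each a list of 7 numbers: the turn, a rotation vector about the tool's x, y, z in degrees, then the shift along the tool's x, y, z in cm, then the closure in counts, from 0 (fully open) to 255 (shut). In form: [[rx, ry, rz, dx, dy, dz, gripper], ...]. A call has 1 to 8 rows; each row shifts and turns the commanded pose from where the row before left it, along the tool's axes as they then stand; what a row does not reach is not made up. A row lasts 1/10 s, in which the tool goes at most 50 mm and 8.59 degrees, less where a joint would pass 70% of its speed; a pose out of reach is approached as far as the arm can. A call with a gripper value outside its range is refused whole. The fingers move at their own pace and stop on an object; the grip force is fixed at half the most. Time passes only in rows, so rows that do not move let the fingers close. It gives the time, the measured TCP pose, the force, the opening and the grip force at its end, in the units of the state.
- env.state(): the state, without advancing time (a new reading comes with each control period).
- viewer.grab_frame(name): name is "scene" or "top"; returns a dict with "pixels" (480x640x3 uint8, red, green, blue), "range_z" (480x640 float32, m along the optical axis (not along the pixel's ray), 0 where there is no reading), "fx", "fy", "cx", "cy" (pixels), "eye" and "attitude" of the camera in the world. Camera axes: x right, y down, z forward; pixel columns grow to the right and rows downward; lengths in m; the calibration is good to about 2 mm. A picture is of the moment at which its call begins.
- env.hand_in(): hands the job in; it is judged then, once.
Trained networks look in the newest picture that a camera, given by its name, has taken for a name from the list of things; names that differ only in an ending like _2 or _b are one class to them, and where a whole thing is asked for, a point or a joint stands for the part that bears it (a point fixed in the world has none). Each returns a list of dicts, best first, with "confidence" (0 to 1); they miss things now and then, are a little off and sometimes report something else, mostly with a low value. They report only what shows in the picture. A call takes as long as a camera call.
- models.find_in(camera, label): "xyz" ([x, y, z] in m, in the coordinates of the camera as it stood for that picture, good to about 4 mm: the middle of the surface that is visible of it).
- models.outline_of(camera, label): "mask" (480x640 bool, what is visible of it).
The state is a dict: "time": time; "joint_positions": joint angles; "qvel": joint speeds; "joint_torque": joint torques, N m; "tcp_pos": TCP position; "orientation": TCP orientation; "ft_force": force on the tool from outside, world axes, zero at the start; "moment": the same for the moment, N m; "grip_width": finger opening in m; "grasp_force": force on a finger pad.
Only numpy, scipy, OpenCV 4.12 (cv2) and the standard library are available. Lean on these libraries where they do the work, as an engineer would, in place of code of your own. Each camera call takes 0.05 s, during which the arm holds its last target. There are 200 camera calls.

## Working session

There is one attempt and no reset: what is moved stays moved. The work goes in short steps, Python scripts to look and compute and a tool call to move; the robot and the scene stay as the last step left them, time stands still between calls to the robot, and variables do not carry over. Pictures are saved under pics/ and viewed, at most 10 in all, crops included, and the job is handed in when it is done.

Besides the shell and the picture viewer there is one more tool, called after ">>>" as name(argument=value, ...) on one line, values as JSON. drive_tool: Moves the arm, as the interface text tells. Its arguments: {"type":"object","properties":{"rows":{"type":"array"}},"required":["rows"]}

```bash
mkdir -p pics; cat > h.py <<'E'
import numpy as np, cv2
from workcell import env, viewer, models
def grab(n,save=None):
    f=viewer.grab_frame(n)
    if save: cv2.imwrite('pics/'+save,cv2.cvtColor(f['pixels'],cv2.COLOR_RGB2BGR))
    return f
def cloud(f):
    z=f['range_z']; v,u=np.mgrid[:480,:640]
    p=np.stack([(u-f['cx'])/f['fx']*z,(v-f['cy'])/f['fy']*z,z],-1)
    return p@np.array(f['attitude']).T+np.array(f['eye'])
def w(f,x): return np.array(f['attitude'])@np.array(x)+np.array(f['eye'])
E
python3 - <<'E'
from h import *
np.set_printoptions(precision=4,suppress=True)
for c in ('scene','top'):
    f=grab(c,c+'0.png'); print(c,f['eye'],f['attitude'],f['fx'])
    for l in ['cover_bar','hook_seat','dish','dish_tab','board_top','board','cover','hook','nail_carton','sanding_block','tape_measure']:
        print(l,[(w(f,d['xyz']),round(d['confidence'],2)) for d in models.find_in(c,l)[:2]])
s=env.state();print(s['time'],s['tcp_pos'],s['orientation'],s['ft_force'])
E
```

```text
scene [-0.3796 -0.7069  0.7   ] [[ 0.4296 -0.4453  0.7856]
 [-0.9027 -0.189   0.3865]
 [-0.0236 -0.8752 -0.4831]] 497.77168693294624
cover_bar [(array([ 0.5329, -0.2283,  0.0519]), 0.93)]
hook_seat [(array([0.666 , 0.0165, 0.0157]), 0.74), (array([ 0.4375, -0.5029,  0.0277]), 0.66)]
dish [(array([ 0.5144, -0.279 ,  0.0337]), 0.91), (array([ 0.5101, -0.2589,  0.0158]), 0.72)]
dish_tab [(array([ 0.5157, -0.2827,  0.0365]), 0.74), (array([0.4904, 0.0581, 0.0401]), 0.65)]
board_top [(array([ 0.5082, -0.2591,  0.0168]), 0.82), (array([ 0.5152, -0.283 ,  0.0368]), 0.44)]
board [(array([ 0.5064, -0.255 ,  0.0187]), 0.89)]
cover [(array([ 0.5301, -0.2261,  0.0532]), 0.8)]
hook [(array([0.6642, 0.0165, 0.0146]), 0.88)]
nail_carton [(array([0.4897, 0.0583, 0.0436]), 0.88), (array([0.6621, 0.0147, 0.0135]), 0.36)]
sanding_block [(array([ 0.4366, -0.5004,  0.0287]), 0.78), (array([ 0.5165, -0.2827,  0.0379]), 0.17)]
tape_measure [(array([ 0.5516, -0.5251,  0.0495]), 0.94)]
top [ 0.4814 -0.2437  1.1443] [[ 0.0034 -0.9951  0.0985]
 [-1.     -0.0031  0.0033]
 [-0.003  -0.0985 -0.9951]] 533.1147222449289
cover_bar [(array([ 0.5402, -0.228 ,  0.0538]), 0.86), (array([0.6645, 0.0111, 0.0102]), 0.68)]
hook_seat [(array([0.6611, 0.0202, 0.014 ]), 0.92)]
dish [(array([ 0.536 , -0.2372,  0.0316]), 0.79)]
dish_tab [(array([ 0.5353, -0.2397,  0.026 ]), 0.79)]
board_top [(array([ 0.5455, -0.223 ,  0.0138]), 0.67)]
board [(array([ 0.5459, -0.2222,  0.0199]), 0.82), (array([ 0.5356, -0.243 ,  0.0337]), 0.43)]
cover [(array([ 0.5422, -0.2253,  0.0581]), 0.7)]
hook [(array([0.663 , 0.0112, 0.0113]), 0.63)]
nail_carton [(array([0.4893, 0.0413, 0.0426]), 0.87)]
sanding_block [(array([ 0.4545, -0.486 ,  0.0293]), 0.66)]
tape_measure [(array([ 0.5721, -0.515 ,  0.0655]), 0.88)]
1.2 [0.2371 0.4963 0.2313] [[-0.9023  0.4312  0.    ]
 [ 0.4312  0.9023  0.    ]
 [-0.      0.     -1.    ]] [0.2638 0.0655 0.7321]
```

View pictures.

View pics/scene0.png

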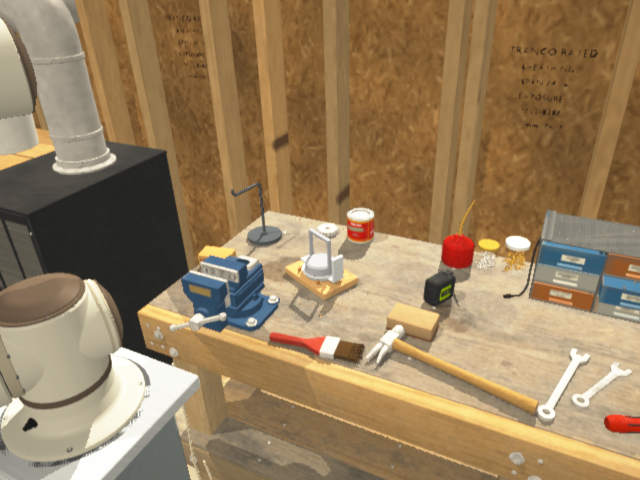

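View pics/top0.png

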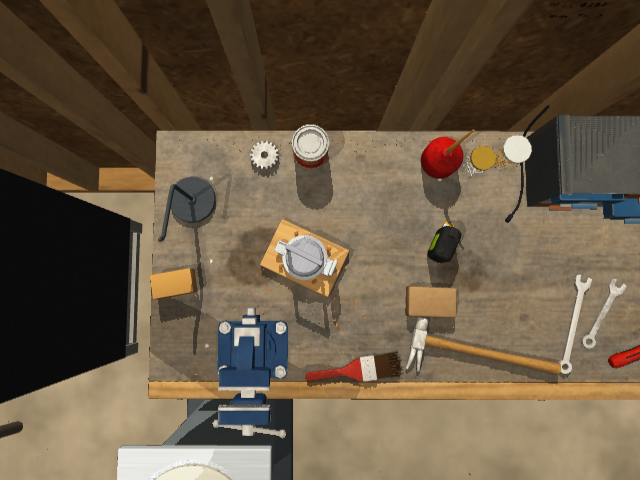

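```bash
python3 - <<'E'
from h import *
np.set_printoptions(precision=4,suppress=True)
print(env.state()['time'])
for c in ('scene','top'):
    f=grab(c); P=cloud(f); v=f['range_z']>0; x,y,z=P[...,0],P[...,1],P[...,2]
    def rep(n,m):
        q=P[m&v]; 
        if len(q)<5: print(c,n,len(q));return
        r=cv2.minAreaRect(q[:,:2].astype(np.float32)*1000)
        (C,A)=np.linalg.eigh(np.cov(q[:,:2].T)); a=A[:,1]
        print(c,n,len(q),'mean',q.mean(0),'min',q.min(0),'max',q.max(0),'axis',np.degrees(np.arctan2(a[1],a[0]))%180,'rect',np.round(r[0]),np.round(r[1]),round(r[2],1))
    near=(abs(x-.54)<.15)&(abs(y+.23)<.15)
    rep('bar',near&(z>.115)&(z<.16))
    rep('loop',near&(z>.085)&(z<.16))
    rep('tab80',near&(z>.072)&(z<.1))
    rep('board',near&(abs(z-.018)<.004))
    h=(abs(x-.64)<.13)&(abs(y-.01)<.16)
    rep('arm',h&(z>.150)&(z<.2))
    rep('post',h&(z>.06)&(z<.15))
    rep('foot',h&(abs(z-.012)<.004)&(x>.58))
E
```

```text
1.2
scene bar 124 mean [ 0.5353 -0.2255  0.1227] min [ 0.3952 -0.2633  0.1151] max [ 0.5657 -0.0981  0.1276] axis 133.4841603628385 rect [ 465. -181.] [ 79. 196.] 60.2
scene loop 357 mean [ 0.4894 -0.1989  0.109 ] min [ 0.3901 -0.2918  0.0852] max [ 0.5657 -0.093   0.1276] axis 141.85260628707 rect [ 465. -194.] [107. 220.] 58.3
scene tab80 218 mean [ 0.4974 -0.231   0.0842] min [ 0.3901 -0.2933  0.0722] max [ 0.5656 -0.1437  0.0996] axis 136.36818304416602 rect [ 464. -217.] [107. 183.] 72.3
scene board 789 mean [ 0.5088 -0.2367  0.0174] min [ 0.3906 -0.3208  0.014 ] max [ 0.6287 -0.133   0.022 ] axis 102.39123001261336 rect [ 493. -204.] [165. 224.] 65.5
scene arm 116 mean [0.6151 0.0232 0.1711] min [0.5615 0.0121 0.1525] max [0.6722 0.0358 0.1891] axis 171.5135875766571 rect [617.  24.] [ 11. 111.] 82.6
scene post 83 mean [0.669  0.016  0.1065] min [0.6616 0.0115 0.0601] max [0.6792 0.0214 0.1494] axis 23.672916019172504 rect [670.  17.] [17.  8.] 34.8
scene foot 503 mean [ 0.6775 -0.0056  0.0116] min [ 0.6194 -0.1498  0.0081] max [0.7697 0.0675 0.0159] axis 120.89954096759399 rec
[... 447 characters left out ...]
0.0865  0.0999] axis 124.23691997735725 rect [ 478. -178.] [ 95. 247.] 42.3
top board 2020 mean [ 0.5344 -0.2213  0.0176] min [ 0.39   -0.3194  0.014 ] max [ 0.6259 -0.0804  0.022 ] axis 29.013196427806122 rect [ 486. -199.] [160. 241.] 65.0
top arm 271 mean [0.6187 0.0235 0.1734] min [0.5647 0.012  0.1517] max [0.6745 0.0362 0.1909] axis 171.51103842504034 rect [620.  24.] [  9. 111.] 81.3
top post 55 mean [0.6699 0.0144 0.1079] min [0.6674 0.0125 0.0645] max [0.6742 0.018  0.1496] axis 145.8023691119436 rect [670.  15.] [4. 8.] 58.2
top foot 1550 mean [ 0.6802 -0.0035  0.0119] min [ 0.6229 -0.1498  0.008 ] max [0.77   0.0605 0.016 ] axis 121.13863253243659 rect [695. -50.] [ 99. 239.] 20.2
```

The scene view shows the cover's loop handle at about (320,240) on the board, with the tab to its right at (336,268) and the hook stand at (262,235) with its arm tip at (235,192). The top view shows the dish at (304,257), its tab at (325,268), the hook foot at (195,200) and the arm tip at (163,238). The networks' `hook_seat` hits were on the foot, so I'll measure the parts from the depth data instead.

```bash
cat > m.py <<'E'
from h import *
np.set_printoptions(precision=4,suppress=True)
def line(P,m):
    q=P[m]
    if len(q)<6: return print('few')
    c=np.median(q,0); A=np.linalg.svd(q[:,:2]-q[:,:2].mean(0))[2][0]
    if A[1]<0: A=-A
    t=(q[:,:2]-q[:,:2].mean(0))@A; lo,hi=np.percentile(t,[1,99])
    mid=q[:,:2].mean(0)+A*(lo+hi)/2
    print(len(q),'mid',mid,'len',hi-lo,'ang',np.degrees(np.arctan2(A[1],A[0])),'z',np.percentile(q[:,2],[2,50,98]))
def run():
  for c in ('scene','top'):
    f=grab(c); P=cloud(f); v=f['range_z']>0; x,y,z=P[...,0],P[...,1],P[...,2]
    near=v&(x>.46)&(x<.64)&(y<-.13)&(y>-.34)
    print(c);print(' bar',end=' ');line(P,near&(z>.115)&(z<.16))
    tabr=near&(z>.06)&(z<.1)&(np.hypot(x-.512,y+.282)<.035)
    print(' tab',end=' ');line(P,tabr)
    print(' tabtop',end=' ');line(P,tabr&(z>.083))
    m=(near&(abs(z-.018)<.004)&(np.hypot(x-.545,y+.223)<.105)).astype(np.uint8)
    q=P[m>0]; r=cv2.minAreaRect(q[:,:2].astype(np.float32)*1000); print(' board',r)
    print(' arm',end=' ');line(P,v&(x>.55)&(x<.7)&(y>-.02)&(y<.06)&(z>.15)&(z<.2))
    print(' tip',end=' ');line(P,v&(x>.55)&(x<.7)&(y>-.02)&(y<.06)&(z>.18)&(z<.2))
if __name__=='__main__': run()
E
python3 m.py
```

```text
scene
 bar 118 mid [ 0.5422 -0.227 ] len 0.07591850147027249 ang 64.42718571300779 z [0.1165 0.1237 0.1269]
 tab 187 mid [ 0.5218 -0.2723] len 0.03505532441254291 ang 75.80758101988901 z [0.0607 0.0765 0.0955]
 tabtop 58 mid [ 0.5229 -0.2726] len 0.03411030911014673 ang 77.1181685532112 z [0.084  0.0867 0.0981]
 board ((543.8363647460938, -227.64683532714844), (164.0813751220703, 114.00579833984375), 65.51557922363281)
 arm 116 mid [0.6185 0.0229] len 0.11174146859623027 ang 171.87329571903118 z [0.1524 0.1711 0.1873]
 tip 10 mid [0.5648 0.0302] len 0.008439981310753979 ang 177.90856119583577 z [0.1814 0.1857 0.1908]
top
 bar 219 mid [ 0.5451 -0.2273] len 0.07550898598604844 ang 63.76899737108369 z [0.1204 0.125  0.1286]
 tab 76 mid [ 0.5222 -0.283 ] len 0.03210265313659416 ang 150.89592269964257 z [0.0639 0.0871 0.0914]
 tabtop 68 mid [ 0.5222 -0.2836] len 0.03162853396675459 ang 152.69519257290227 z [0.084  0.0872 0.0914]
 board ((545.5172119140625, -226.83456420898438), (159.83795166015625, 109.89387512207031), 64.94307708740234)
 arm 270 mid [0.6195 0.0234] len 0.10850290164547839 ang 171.62712333734754 z [0.1583 0.1729 0.1888]
 tip 22 mid [0.5684 0.0306] len 0.007702238896574301 ang 148.18639786493418 z [0.1808 0.1873 0.1941]
```

>>> drive_tool(rows=[[0,0,0,-3.69,-3.07,0.2,0],[0,0,0,-3.69,-3.07,0.2,0],[0,0,0,-3.69,-3.07,0.2,0],[0,0,0,-3.69,-3.07,0.2,0],[0,0,0,-3.69,-3.07,0.2,0],[0,0,0,-3.69,-3.07,0.2,0],[0,0,0,-3.69,-3.07,0.2,0],[0,0,0,-3.69,-3.07,0.2,0]])

```text
time: 2.2
tcp_pos: [0.398, 0.1455, 0.2155]
orientation: [[-0.902, 0.431, 0.001], [0.431, 0.902, 0.0], [-0.001, 0.001, -1.0]]
ft_force: [1.4, 0.8, 0.9]
grip_width: 0.0853
grasp_force: 0.0
```

>>> drive_tool(rows=[[0,0,0,-3.69,-3.07,0.2,0],[0,0,0,-3.69,-3.07,0.2,0],[0,0,0,-3.69,-3.07,0.2,0],[0,0,0,-3.69,-3.07,0.2,0],[0,0,0,-3.69,-3.07,0.2,0],[0,0,0,-3.69,-3.07,0.2,0],[0,0,0,-3.69,-3.07,0.2,0],[0,0,0,-3.69,-3.07,0.2,0]])

```text
time: 3.0
tcp_pos: [0.5585, -0.2036, 0.1992]
orientation: [[-0.902, 0.431, 0.0], [0.431, 0.902, -0.0], [-0.0, 0.0, -1.0]]
ft_force: [0.4, 0.8, 0.7]
grip_width: 0.0852
grasp_force: 0.0
```

>>> drive_tool(rows=[[0,0,8.5,0,0,0,60],[0,0,8.5,0,0,0,60],[0,0,8.5,0,0,0,60],[0,0,8.5,0,0,0,60],[0,0,8.5,0,0,0,60],[0,0,8.5,0,0,0,60],[0,0,8.5,0,0,0,60],[0,0,8.5,0,0,0,60]])

```text
time: 3.8
tcp_pos: [0.558, -0.2015, 0.1992]
orientation: [[0.068, 0.998, -0.0], [0.998, -0.068, 0.0], [0.0, -0.0, -1.0]]
ft_force: [-0.2, 0.5, 0.4]
grip_width: 0.0652
grasp_force: 0.0
```

>>> drive_tool(rows=[[0,0,8.5,0,0,0,60],[0,0,8.5,0,0,0,60],[0,0,5.5,0,0,0,60],[0,0,0,0,0,0,60]])

```text
time: 4.2
tcp_pos: [0.5581, -0.2015, 0.1992]
orientation: [[0.44, 0.898, -0.0], [0.898, -0.44, 0.0], [0.0, -0.0, -1.0]]
ft_force: [-0.2, 0.1, -0.1]
grip_width: 0.0651
grasp_force: 0.0
```

```bash
cat >> h.py <<'E'
def togo(xyz,ang):
    "tool-axis shift (cm) to world xyz, and rz (deg) to bring tool y to world angle ang"
    s=env.state(); R=np.array(s['orientation']); p=np.array(s['tcp_pos'])
    a=np.degrees(np.arctan2(R[1,1],R[0,1])); d=(a-ang+180)%360-180
    print('t',s['time'],'tcp',p.round(4),'yaw',a.round(2),'z',R[:,2].round(4),'J',np.round(s['joint_positions'],1),'F',np.round(s['ft_force'],2),'w',s['grip_width'],'g',s['grasp_force'])
    print(' shift cm',(R.T@(np.array(xyz)-p)*100).round(2),'rz',round(d,2))
E
python3 - <<'E'
from h import *
togo([.557,-.202,.104],-26)
import m; m.run()
grab('scene','s1.png')
E
```

```text
t 4.2 tcp [ 0.5581 -0.2015  0.1992] yaw -26.12 z [-0.  0. -1.] J [-19.9  10.5  12.6  92.1   0.   96.3] F [-0.22  0.07 -0.07] w 0.06513341836268419 g 0.0
 shift cm [-0.09 -0.07  9.52] rz -0.12
scene
 bar 117 mid [ 0.542  -0.2273] len 0.07731962451875016 ang 64.38273715383454 z [0.1159 0.1237 0.1276]
 tab 189 mid [ 0.5218 -0.2719] len 0.036450790552211405 ang 76.41690624278309 z [0.0604 0.0765 0.0979]
 tabtop 59 mid [ 0.5222 -0.2725] len 0.03380464831734293 ang 75.90706269534805 z [0.0834 0.0877 0.0994]
 board ((544.1607055664062, -226.240478515625), (163.43653869628906, 112.83163452148438), 66.50820922851562)
 arm 116 mid [0.618  0.0228] len 0.11066625693708143 ang 171.9533764177836 z [0.153  0.171  0.1881]
 tip 11 mid [0.5648 0.0305] len 0.006042092112652141 ang 115.3399574520265 z [0.1804 0.186  0.1898]
top
 bar 55 mid [ 0.5324 -0.2527] len 0.020183267169858573 ang 67.72538673606464 z [0.1212 0.1252 0.1284]
 tab 76 mid [ 0.5223 -0.2831] len 0.032235857078806315 ang 150.87440710733395 z [0.0644 0.0862 0.0904]
 tabtop 67 mid [ 0.5223 -0.2836] len 0.03170801225342933 ang 153.29324499596987 z [0.0838 0.0867 0.0905]
 board ((526.4385986328125, -267.6780090332031), (69.70877838134766, 109.2961654663086), 64.77495574951172)
 arm 270 mid [0.6196 0.0234] len 0.10845897075306078 ang 171.7116609631201 z [0.1603 0.1731 0.1894]
 tip 21 mid [0.5688 0.0306] len 0.008086741105942274 ang 10.080072585805281 z [0.1807 0.1884 0.1917]
```

>>> drive_tool(rows=[[0,0,0,0,0,2,60],[0,0,0,0,0,3,60],[0,0,0,0,0,2.5,60],[0,0,0,0,0,1.5,60],[0,0,0,-0.1,-0.1,0.5,60],[0,0,0,0,0,0,160],[0,0,0,0,0,0,255],[0,0,0,0,0,0,255]])

```text
time: 5.15
tcp_pos: [0.5573, -0.2022, 0.1057]
orientation: [[0.439, 0.899, 0.002], [0.899, -0.439, -0.001], [0.0, 0.002, -1.0]]
ft_force: [-0.4, 0.1, -0.1]
grip_width: 0.0219
grasp_force: 0.0
```

>>> drive_tool(rows=[[0,0,0,0,0,0,255],[0,0,0,0,0,0,255],[0,0,0,0,0,0,255],[0,0,0,0,0,0,255]])

```text
time: 5.55
tcp_pos: [0.5573, -0.202, 0.1051]
orientation: [[0.439, 0.899, 0.002], [0.899, -0.439, -0.0], [0.0, 0.002, -1.0]]
ft_force: [1.1, 0.7, 4.8]
grip_width: 0.0087
grasp_force: 58.9
```

>>> drive_tool(rows=[[0,0,0,0,0,-0.3,255],[0,0,0,0,0,-0.6,255],[0,0,0,0,0,-1.2,255],[0,0,0,0,0,-1.8,255],[0,0,0,0,0,-2.2,255],[0,0,0,0,0,-1.8,255],[0,0,0,0,0,-1,255],[0,0,0,0,0,-0.3,255]])

```text
time: 6.35
tcp_pos: [0.5571, -0.2021, 0.1978]
orientation: [[0.439, 0.898, 0.002], [0.898, -0.439, -0.001], [0.0, 0.002, -1.0]]
ft_force: [0.1, 0.8, -2.1]
grip_width: 0.009
grasp_force: 58.5
```

```bash
python3 - <<'E'
from h import *
np.set_printoptions(precision=4,suppress=True)
togo([.557,-.202,.104],-26)
f=grab('top','t2.png');cv2.imwrite('pics/t2c.png',cv2.resize(cv2.imread('pics/t2.png')[150:330,150:390],None,fx=2.5,fy=2.5))
for c in ('scene','top'):
    f=grab(c,c+'2.png')
    for l in ['ball_center','cover_bar','dish']: print(c,l,[(w(f,d['xyz']),round(d['confidence'],2)) for d in models.find_in(c,l)[:2]])
f=grab('scene');P=cloud(f);x,y,z=P[...,0],P[...,1],P[...,2]
import m
m.line(P,(x>.47)&(x<.64)&(y<-.13)&(y>-.34)&(z>.195)&(z<.222))
cv2.imwrite('pics/s2c.png',cv2.resize(cv2.imread('pics/scene2.png')[150:310,220:400],None,fx=3,fy=3))
E
```

```text
t 6.35 tcp [ 0.5571 -0.2021  0.1978] yaw -26.04 z [ 0.0016 -0.0006 -1.    ] J [-19.9  10.2  12.2  91.8  -0.   96.1] F [ 0.1   0.76 -2.14] w 0.009041449241115404 g 58.53856980800629
 shift cm [ 0.01 -0.03  9.38] rz -0.04
scene ball_center [(array([ 0.5323, -0.2356,  0.1424]), 0.68)]
scene cover_bar [(array([ 0.5347, -0.2362,  0.1444]), 0.6)]
scene dish [(array([ 0.5256, -0.2337,  0.0322]), 0.76)]
top ball_center []
top cover_bar [(array([ 0.5219, -0.2487,  0.1433]), 0.7)]
top dish [(array([ 0.5168, -0.2704,  0.0314]), 0.63)]
230 mid [ 0.5392 -0.2251] len 0.07678341907960136 ang 69.00177323352452 z [0.1959 0.2125 0.221 ]
```

View pics/s2c.png

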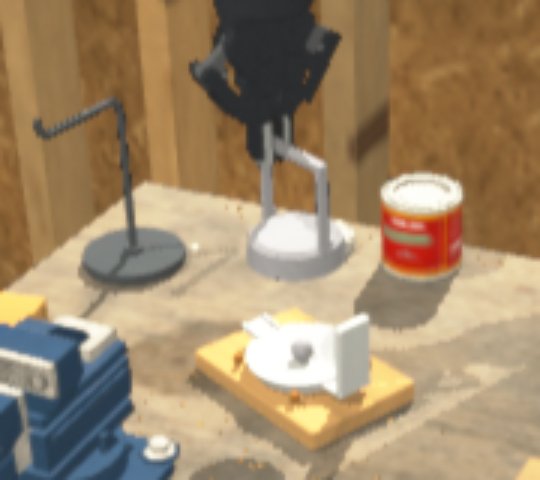

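The ball sits in the middle of the dish, at about (300,350) in the crop. The cover is level and held at one end of its bar (270,140), and the hook tip is at (40,130). Next I carry the cover to a point in front of the hook.

>>> drive_tool(rows=[[0,0,-3,0,0,-0.1,255],[0,0,-5.8,0,0,-0.1,255],[0,0,-5.8,0,0,0,255],[0,0,-3,0,0,0,255]])

```text
time: 7.25
tcp_pos: [0.5567, -0.202, 0.1982]
orientation: [[0.143, 0.99, -0.0], [0.99, -0.143, 0.0], [0.0, -0.0, -1.0]]
ft_force: [-0.0, -0.2, -1.7]
grip_width: 0.0083
grasp_force: 58.5
```

>>> drive_tool(rows=[[0,0,0,1.5,-0.4,0,255],[0,0,0,3,-0.8,0,255],[0,0,0,4.2,-1.1,0,255],[0,0,0,4.5,-1.15,0,255],[0,0,0,4.5,-1.15,0,255],[0,0,0,4.2,-1.1,0,255],[0,0,0,2.8,-0.7,0,255],[0,0,0,1.3,-0.35,0,255]])

```text
time: 8.05
tcp_pos: [0.5273, 0.068, 0.1984]
orientation: [[0.145, 0.989, 0.0], [0.989, -0.145, 0.0], [0.0, 0.0, -1.0]]
ft_force: [0.2, -0.7, -0.5]
grip_width: 0.0084
grasp_force: 58.5
```

```bash
python3 - <<'E'
from h import *
import m
togo([.603,.054,.198],-8.3)
for c in ('scene','top'):
    f=grab(c,c+'3.png');P=cloud(f);x,y,z=P[...,0],P[...,1],P[...,2]
    m.line(P,(x>.47)&(x<.552)&(y<.053)&(y>-.03)&(z>.199)&(z<.225))
cv2.imwrite('pics/s3c.png',cv2.resize(cv2.imread('pics/scene3.png')[110:270,180:360],None,fx=3,fy=3))
E
```

```text
t 8.05 tcp [0.5273 0.068  0.1984] yaw -8.35 z [ 0.0001  0.0005 -1.    ] J [  7.3   1.9   3.2  91.3   0.  105.7] F [ 0.25 -0.69 -0.55] w 0.008417811108892235 g 58.54678452014923
 shift cm [-0.29  7.7   0.04] rz -0.05
89 mid [0.5172 0.0271] len 0.050647086286418924 ang 82.40072672555988 z [0.2014 0.2147 0.2201]
179 mid [0.5204 0.0277] len 0.0496403013666346 ang 81.84457752609912 z [0.2041 0.2182 0.222 ]
```

View pics/s3c.png

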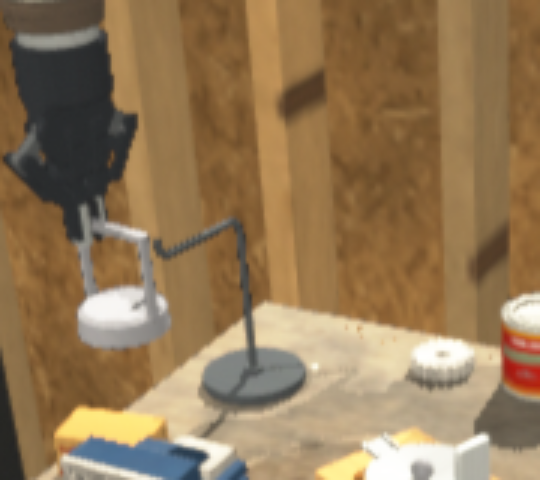

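The loop hangs squarely before the hook tip at (160,248) in the crop, with the bar above the tip and the cap below the arm. I'll move in along the arm, then lower.

>>> drive_tool(rows=[[0,0,0,-0.1,0.5,0,255],[0,0,0,-0.1,1,0,255],[0,0,0,-0.1,1.4,0,255],[0,0,0,0,1.4,0,255],[0,0,0,0,1.4,0,255],[0,0,0,0,1.2,0,255],[0,0,0,0,0.6,0,255],[0,0,0,0,0.2,0,255]])

```text
time: 8.95
tcp_pos: [0.6046, 0.0497, 0.1976]
orientation: [[0.149, 0.989, -0.001], [0.989, -0.149, -0.0], [-0.0, -0.001, -1.0]]
ft_force: [-0.0, 0.4, -1.7]
grip_width: 0.0086
grasp_force: 58.6
```

>>> drive_tool(rows=[[0,0,0,0,0,0.4,255],[0,0,0,0,0,0.8,255],[0,0,0,0,0,0.8,255],[0,0,0,0,0,0.7,255],[0,0,0,0,0,0.4,255],[0,0,0,0,0,0.2,255],[0,0,0,0,0,0.1,255],[0,0,0,0,0,0,255]])

```text
time: 9.75
tcp_pos: [0.6039, 0.0509, 0.1644]
orientation: [[0.147, 0.989, 0.0], [0.989, -0.147, 0.0], [0.0, 0.0, -1.0]]
ft_force: [-0.1, -0.4, -1.4]
grip_width: 0.0088
grasp_force: 58.6
```

```bash
python3 - <<'E'
from h import *
import m
togo([.603,.054,.162],-8.3)
for c in ('scene','top'):
    f=grab(c,c+'4.png');P=cloud(f);x,y,z=P[...,0],P[...,1],P[...,2]
    m.line(P,(x>.57)&(x<.63)&(y<.017)&(y>-.03)&(z>.16)&(z<.2))
cv2.imwrite('pics/s4c.png',cv2.resize(cv2.imread('pics/scene4.png')[130:250,200:320],None,fx=4,fy=4))
E
```

```text
t 9.75 tcp [0.6039 0.0509 0.1644] yaw -8.44 z [ 0.0002  0.     -1.    ] J [  4.8  11.9  10.4  88.5  -0.  103.3] F [-0.15 -0.44 -1.37] w 0.008771737322474596 g 58.5535030066967
 shift cm [ 0.3  -0.13  0.24] rz -0.14
65 mid [ 0.592  -0.0001] len 0.03097204866841361 ang 85.22418559570765 z [0.1612 0.1797 0.186 ]
115 mid [0.5952 0.001 ] len 0.03121004330223886 ang 80.79839535640915 z [0.1634 0.1837 0.187 ]
```

View pics/s4c.png

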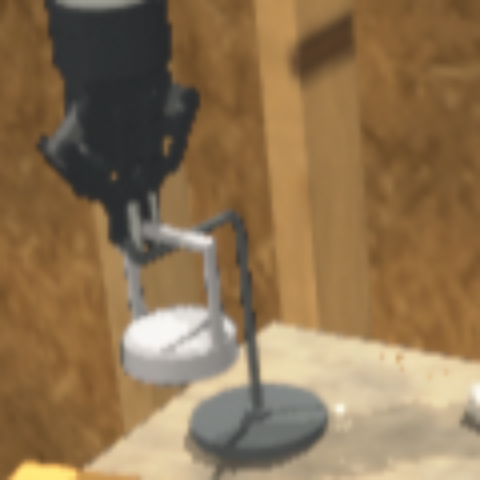

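The arm now passes through the loop, with the bar a few mm above it. I'll centre by 3 mm and lower until it touches.

>>> drive_tool(rows=[[0,0,0,0.15,0,0.1,255],[0,0,0,0.15,0,0.1,255],[0,0,0,0,0,0.1,255],[0,0,0,0,0,0.05,255],[0,0,0,0,0,0,255]])

```text
time: 10.35
tcp_pos: [0.6044, 0.0541, 0.1614]
orientation: [[0.147, 0.989, 0.001], [0.989, -0.147, 0.0], [0.001, 0.001, -1.0]]
ft_force: [-0.1, 1.5, 4.1]
grip_width: 0.009
grasp_force: 59.3
```

>>> drive_tool(rows=[[0,0,0,0,0,0,222],[0,0,0,0,0,0,215],[0,0,0,0,0,0,205],[0,0,0,0,0,0,190],[0,0,0,0,0,0,160],[0,0,0,0,0,0,130],[0,0,0,0,0,0,130],[0,0,0,0,0,0,130]])

```text
time: 11.15
tcp_pos: [0.6043, 0.0538, 0.1608]
orientation: [[0.147, 0.989, -0.0], [0.989, -0.147, -0.0], [-0.0, -0.0, -1.0]]
ft_force: [0.1, 0.8, 0.1]
grip_width: 0.0418
grasp_force: 0.0
```

>>> drive_tool(rows=[[0,0,0,0,0,-0.5,130],[0,0,0,0,0,-1,130],[0,0,0,0,0,-2,130],[0,0,0,0,0,-3,130],[0,0,0,0,0,-2,130],[0,0,0,0,0,-1,130]])

```text
time: 11.75
tcp_pos: [0.6048, 0.0539, 0.2588]
orientation: [[0.147, 0.989, 0.003], [0.989, -0.147, 0.0], [0.001, 0.003, -1.0]]
ft_force: [-0.7, 0.1, -0.1]
grip_width: 0.0421
grasp_force: 0.0
```

```bash
python3 - <<'E'
from h import *
import m
grab('scene','scene5.png')
cv2.imwrite('pics/s5c.png',cv2.resize(cv2.imread('pics/scene5.png')[130:290,200:380],None,fx=3,fy=3))
m.run()
f=grab('top')
for l in ['dish_tab','ball_center','dish']: print(l,[(w(f,d['xyz']),round(d['confidence'],2)) for d in models.find_in('top',l)[:2]])
togo([.52,-.283,.16],64)
E
```

```text
scene
 bar few
 tab 133 mid [ 0.5187 -0.2855] len 0.03203957607080139 ang 155.77416632114648 z [0.0605 0.076  0.0886]
 tabtop 34 mid [ 0.5183 -0.2842] len 0.03311095204166778 ang 158.817085148166 z [0.0836 0.0863 0.0891]
 board ((544.47509765625, -226.6866912841797), (163.095947265625, 113.82242584228516), 65.0533218383789)
 arm 214 mid [0.6159 0.0177] len 0.10530434319414736 ang 178.4104844715381 z [0.1533 0.1739 0.1865]
 tip 50 mid [0.5894 0.0232] len 0.06777082444388678 ang 84.89627235004274 z [0.1801 0.1818 0.1881]
top
 bar few
 tab 72 mid [ 0.5218 -0.2839] len 0.032383974358156715 ang 157.3187898755838 z [0.0664 0.0866 0.0913]
 tabtop 62 mid [ 0.5224 -0.2844] len 0.031093006818275162 ang 157.2437358605003 z [0.0835 0.0868 0.0916]
 board ((545.530517578125, -226.854248046875), (159.9060516357422, 109.9222412109375), 64.96204376220703)
 arm 494 mid [0.6191 0.0214] len 0.10620105281942474 ang 175.24005442124368 z [0.1559 0.177  0.1868]
 tip 202 mid [0.5954 0.0249] len 0.06965537304334646 ang 82.82520211492188 z [0.1801 0.1821 0.1892]
dish_tab [(array([ 0.5416, -0.2304,  0.0271]), 0.91)]
ball_center [(array([ 0.547 , -0.2294,  0.0366]), 0.46)]
dish [(array([ 0.5428, -0.231 ,  0.0284]), 0.87), (array([ 0.5472, -0.2192,  0.0164]), 0.52)]
t 12.1 tcp [0.604  0.0538 0.2545] yaw -8.44 z [-0.0019 -0.0002 -1.    ] J [  5.1  13.8  22.7  99.   -0.  103.5] F [-0.26 -0.93 -0.75] w 0.04213527705193843 g 0.0
 shift cm [-34.54  -3.34   9.47] rz -72.44
```

View pics/s5c.png

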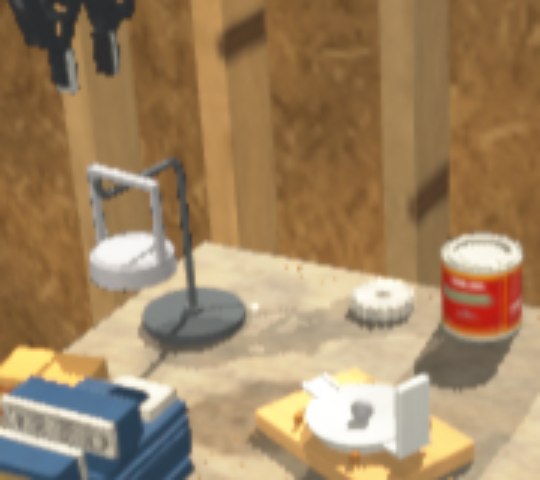

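The cover hangs level on the hook at (130,180)–(130,260) in the crop, clear of the gripper. The dish is still on the board with the ball near its centre at (360,410). Next is the tab.

>>> drive_tool(rows=[[0,0,0,-2,-0.2,0,130],[0,0,0,-4,-0.4,0,130],[0,0,0,-4.7,-0.5,0,130],[0,0,0,-4.7,-0.5,0,130],[0,0,0,-4.7,-0.5,0.8,130],[0,0,0,-4.7,-0.4,1.2,130],[0,0,0,-4.5,-0.4,2,130],[0,0,0,-3.5,-0.3,2,130]])

```text
time: 12.9
tcp_pos: [0.5233, -0.2682, 0.1945]
orientation: [[0.148, 0.989, -0.0], [0.989, -0.148, -0.0], [-0.0, -0.0, -1.0]]
ft_force: [2.1, 1.1, 0.5]
grip_width: 0.0418
grasp_force: 0.0
```

>>> drive_tool(rows=[[0,0,-5,-1.7,-0.2,1.5,130],[0,0,-8.3,0,0,0.5,130],[0,0,-8.3,0,0,0,130],[0,0,-8.3,0,0,0,130],[0,0,-8.3,0,0,0,130],[0,0,-8.3,0,0,0,130],[0,0,-8.3,0,0,0,130],[0,0,-8.3,0,0,0,130]])

```text
time: 13.7
tcp_pos: [0.5196, -0.2822, 0.1749]
orientation: [[-0.819, 0.574, -0.001], [0.574, 0.819, 0.001], [0.001, -0.0, -1.0]]
ft_force: [-0.3, -0.9, 0.1]
grip_width: 0.0421
grasp_force: 0.0
```

>>> drive_tool(rows=[[0,0,-8.2,0,0,0,130],[0,0,-3,0,0,0,130],[0,0,0,0,0,0,130]])

```text
time: 14.0
tcp_pos: [0.5196, -0.2823, 0.175]
orientation: [[-0.913, 0.408, -0.001], [0.408, 0.913, 0.001], [0.001, 0.0, -1.0]]
ft_force: [0.6, -0.3, -0.2]
grip_width: 0.0418
grasp_force: 0.0
```

```bash
python3 - <<'E'
from h import *
import m
togo([.5195,-.2842,.054],66)
for c in ('scene','top'):
    f=grab(c,c+'6.png')
    for l in ['ball_center','dish_tab']: print(c,l,[(w(f,d['xyz']),round(d['confidence'],2)) for d in models.find_in(c,l)[:2]])
    P=cloud(f);x,y,z=P[...,0],P[...,1],P[...,2]
    t=(np.hypot(x-.512,y+.282)<.035)&(z>.06)&(z<.094); m.line(P,t); m.line(P,t&(z>.083))
cv2.imwrite('pics/s6c.png',cv2.resize(cv2.imread('pics/scene6.png')[190:310,250:390],None,fx=4,fy=4))
E
```

```text
t 14.0 tcp [ 0.5196 -0.2823  0.175 ] yaw 65.89 z [-0.0011  0.0006 -1.    ] J [-28.5  10.    9.4  89.5   0.   -4.4] F [ 0.58 -0.29 -0.2 ] w 0.04183410811040554 g 0.0
 shift cm [-0.08 -0.18 12.1 ] rz -0.11
scene ball_center [(array([0.6635, 0.0125, 0.0111]), 0.25)]
scene dish_tab [(array([ 0.5272, -0.2366,  0.0311]), 0.63), (array([0.5897, 0.0147, 0.1064]), 0.63)]
131 mid [ 0.5186 -0.2855] len 0.03152766336144029 ang 155.8058510514012 z [0.0605 0.0759 0.0888]
36 mid [ 0.519 -0.285] len 0.030044720352646305 ang 157.3453416540313 z [0.0831 0.0869 0.0894]
top ball_center []
top dish_tab [(array([ 0.5607, -0.1825,  0.0291]), 0.51)]
few
few
```

View pics/s6c.png

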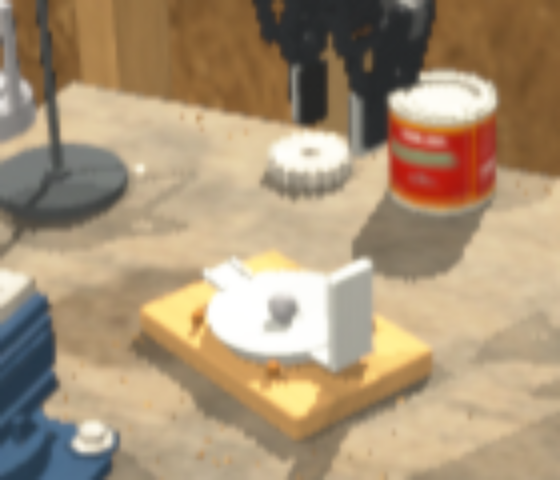

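Seen in the crop: the tab at (350,315), the ball in the middle at (283,310), and the gripper raised above. I'll descend and close gently.

>>> drive_tool(rows=[[0,0,0,0,0,1.5,130],[0,0,0,0,0,2.5,130],[0,0,0,0,-0.1,2.5,130],[0,0,0,0,0,2.5,130],[0,0,0,0,0,1.7,130],[0,0,0,0,0,1,130],[0,0,0,0,0,0.4,150],[0,0,0,0,0,0,170]])

```text
time: 15.1
tcp_pos: [0.5196, -0.2834, 0.0549]
orientation: [[-0.912, 0.409, -0.0], [0.409, 0.912, 0.0], [0.0, 0.0, -1.0]]
ft_force: [-0.4, 0.6, 0.2]
grip_width: 0.0285
grasp_force: 0.0
```

>>> drive_tool(rows=[[0,0,0,0,0,0,190],[0,0,0,0,0,0,205],[0,0,0,0,0,0,212],[0,0,0,0,0,0,218],[0,0,0,0,0,0,224],[0,0,0,0,0,0,230],[0,0,0,0,0,0,236],[0,0,0,0,0,0,255]])

```text
time: 15.9
tcp_pos: [0.5196, -0.2834, 0.055]
orientation: [[-0.913, 0.409, 0.0], [0.409, 0.913, -0.0], [-0.0, -0.0, -1.0]]
ft_force: [-0.4, -0.2, 2.5]
grip_width: 0.0072
grasp_force: 58.6
```

>>> drive_tool(rows=[[0,0,0,0,0,0,255],[0,0,0,0,0,0,255],[0,0,0,0,0,0,255],[0,0,0,0,0,0,255]])

```text
time: 16.3
tcp_pos: [0.5197, -0.2835, 0.055]
orientation: [[-0.913, 0.409, 0.0], [0.409, 0.913, -0.0], [-0.0, -0.0, -1.0]]
ft_force: [-2.6, 0.2, 4.3]
grip_width: 0.0071
grasp_force: 58.9
```

```bash
python3 - <<'E'
from h import *
import m
togo([.5195,-.2842,.054],66)
f=grab('scene','scene7.png')
for l in ['ball_center','dish']: print(l,[(w(f,d['xyz']),round(d['confidence'],2)) for d in models.find_in('scene',l)[:2]])
cv2.imwrite('pics/s7c.png',cv2.resize(cv2.imread('pics/scene7.png')[190:310,250:390],None,fx=4,fy=4))
E
```

```text
t 16.3 tcp [ 0.5197 -0.2835  0.055 ] yaw 65.85 z [ 0.0003 -0.0002 -1.    ] J [-28.6  10.9  -2.9  76.2  -0.   -4.5] F [-2.56  0.21  4.3 ] w 0.007126607538126435 g 58.89344394207001
 shift cm [-0.02 -0.07  0.1 ] rz -0.15
ball_center [(array([ 0.4374, -0.4978,  0.0297]), 0.68), (array([ 0.5469, -0.2268,  0.0379]), 0.58)]
dish [(array([ 0.5272, -0.2261,  0.0281]), 0.66)]
```

View pics/s7c.png

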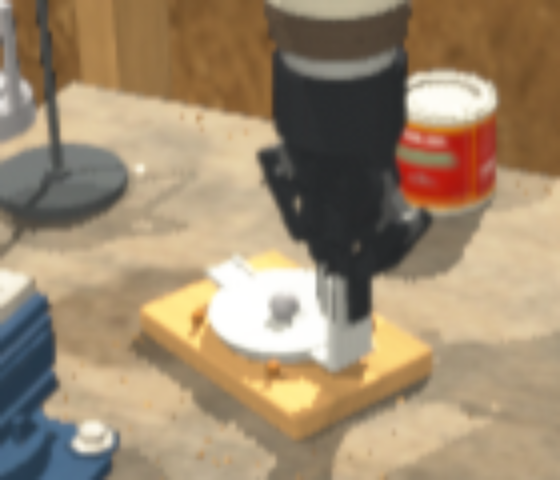

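The tab is gripped, at (345,310), and the ball is still centred at (284,308). Now a smooth 10 cm lift.

>>> drive_tool(rows=[[0,0,0,0,0,-0.1,255],[0,0,0,0,0,-0.2,255],[0,0,0,0,0,-0.4,255],[0,0,0,0,0,-0.6,255],[0,0,0,0,0,-0.8,255],[0,0,0,0,0,-0.9,255],[0,0,0,0,0,-1,255],[0,0,0,0,0,-1,255]])

```text
time: 17.25
tcp_pos: [0.5197, -0.2834, 0.106]
orientation: [[-0.913, 0.409, 0.001], [0.409, 0.913, -0.0], [-0.001, -0.0, -1.0]]
ft_force: [-0.6, -0.7, -2.5]
grip_width: 0.0071
grasp_force: 58.4
```

>>> drive_tool(rows=[[0,0,0,0,0,-1,255],[0,0,0,0,0,-1,255],[0,0,0,0,0,-0.9,255],[0,0,0,0,0,-0.8,255],[0,0,0,0,0,-0.6,255],[0,0,0,0,0,-0.4,255],[0,0,0,0,0,-0.2,255],[0,0,0,0,0,-0.1,255]])

```text
time: 18.05
tcp_pos: [0.5195, -0.2833, 0.1547]
orientation: [[-0.913, 0.409, -0.0], [0.409, 0.913, 0.0], [0.0, 0.0, -1.0]]
ft_force: [0.1, 0.3, -3.3]
grip_width: 0.007
grasp_force: 58.4
```

```bash
cat > d.py <<'E'
from h import *
np.set_printoptions(precision=4,suppress=True)
import m
def dish(name):
    togo([.52,-.2835,.155],66)
    for c in ('scene','top'):
        f=grab(c,c+name+'.png'); print(c)
        for l in ['ball_center','dish']: print(l,[(w(f,d['xyz']),round(d['confidence'],2)) for d in models.find_in(c,l)[:2]])
        P=cloud(f); g=f['pixels'].astype(int); x,y,z=[P[...,i] for i in range(3)]
        k=(np.hypot(x-.545,y+.227)<.075)&(z>.112)&(z<.136)
        q=P[k]; A=np.c_[q[:,:2]-q[:,:2].mean(0),np.ones(len(q))]; co=np.linalg.lstsq(A,q[:,2],rcond=None)[0]
        print(' plane slope deg',np.degrees(co[:2]),'z',co[2],'n',len(q),'mid',q[:,:2].mean(0),(q.min(0)+q.max(0))/2)
        kb=(np.hypot(x-.545,y+.227)<.04)&(z>.134)&(z<.16); print(' ballpts',kb.sum(),np.median(P[kb],0) if kb.any() else '')
    cv2.imwrite('pics/s%sc.png'%name,cv2.resize(cv2.imread('pics/scene%s.png'%name)[150:310,220:400],None,fx=3,fy=3))
E
python3 -c "import d;d.dish('8')"
```

```text
t 18.05 tcp [ 0.5195 -0.2833  0.1547] yaw 65.86 z [-0.0002  0.0001 -1.    ] J [-28.6   9.9   7.   87.2  -0.   -4.5] F [ 0.11  0.34 -3.33] w 0.006962957739985255 g 58.365265130996704
 shift cm [-0.05  0.   -0.03] rz -0.14
scene
ball_center [(array([0.664 , 0.0171, 0.013 ]), 0.72)]
dish [(array([ 0.5253, -0.2297,  0.1279]), 0.78)]
 plane slope deg [1.4746 0.6475] z 0.1283333264295434 n 626 mid [ 0.5379 -0.2243] [ 0.5455 -0.2283  0.1264]
 ballpts 38 [ 0.5426 -0.2293  0.138 ]
top
ball_center []
dish [(array([ 0.5593, -0.1854,  0.1315]), 0.82), (array([0.667 , 0.0067, 0.0078]), 0.54)]
 plane slope deg [1.7573 7.2978] z 0.13046300456311363 n 336 mid [ 0.5594 -0.1856] [ 0.5547 -0.1849  0.13  ]
 ballpts 0
```

View pics/s8c.png

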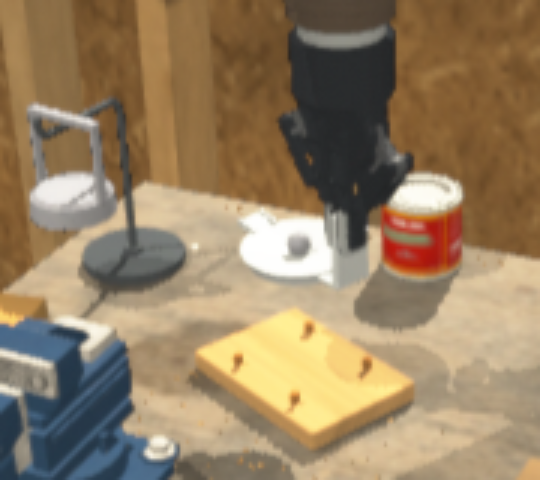

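The dish is level with the ball centred, at (298,243) in the crop, and clear of the board. Now the quarter turn about the dish centre.

>>> drive_tool(rows=[[0,0,-0.3,-0.032,0,0,255],[0,0,-0.6,-0.065,0,0,255],[0,0,-1.2,-0.13,0,0,255],[0,0,-1.8,-0.195,0,0,255],[0,0,-2.4,-0.26,0,0,255],[0,0,-2.8,-0.303,0,0,255],[0,0,-3,-0.325,0,0,255],[0,0,-3,-0.325,0,0,255]])

```text
time: 19.15
tcp_pos: [0.5353, -0.2884, 0.1548]
orientation: [[-0.988, 0.154, 0.0], [0.154, 0.988, 0.0], [-0.0, 0.0, -1.0]]
ft_force: [0.2, 0.3, -2.8]
grip_width: 0.0072
grasp_force: 58.4
```

>>> drive_tool(rows=[[0,0,-2.95,-0.319,0,0,255],[0,0,-2.95,-0.319,0,0,255],[0,0,-2.95,-0.319,0,0,255],[0,0,-2.95,-0.319,0,0,255],[0,0,-2.95,-0.319,0,0,255],[0,0,-2.95,-0.319,0,0,255],[0,0,-2.95,-0.319,0,0,255],[0,0,-2.95,-0.319,0,0,255]])

```text
time: 19.95
tcp_pos: [0.5607, -0.2878, 0.1547]
orientation: [[-0.967, -0.254, 0.0], [-0.254, 0.967, -0.0], [-0.0, -0.0, -1.0]]
ft_force: [0.2, -0.0, -2.5]
grip_width: 0.0072
grasp_force: 58.4
```

>>> drive_tool(rows=[[0,0,-2.95,-0.319,0,0,255],[0,0,-2.95,-0.319,0,0,255],[0,0,-2.95,-0.319,0,0,255],[0,0,-2.95,-0.319,0,0,255],[0,0,-2.95,-0.319,0,0,255],[0,0,-2.95,-0.319,0,0,255],[0,0,-2.95,-0.319,0,0,255],[0,0,-2.95,-0.319,0,0,255]])

```text
time: 20.75
tcp_pos: [0.5837, -0.2771, 0.1547]
orientation: [[-0.784, -0.62, -0.0], [-0.62, 0.784, 0.0], [-0.0, 0.0, -1.0]]
ft_force: [0.7, 0.0, -2.6]
grip_width: 0.0073
grasp_force: 58.4
```

>>> drive_tool(rows=[[0,0,-2.95,-0.319,0,0,255],[0,0,-2.95,-0.319,0,0,255],[0,0,-2.95,-0.319,0,0,255],[0,0,-2.95,-0.319,0,0,255],[0,0,-3,-0.325,0,0,255],[0,0,-3,-0.325,0,0,255],[0,0,-2.8,-0.303,0,0,255],[0,0,-2.4,-0.26,0,0,255]])

```text
time: 21.55
tcp_pos: [0.6002, -0.2586, 0.1547]
orientation: [[-0.48, -0.877, 0.0], [-0.877, 0.48, 0.0], [-0.0, -0.0, -1.0]]
ft_force: [-1.3, -0.4, -3.1]
grip_width: 0.0071
grasp_force: 58.4
```

>>> drive_tool(rows=[[0,0,-1.8,-0.195,0,0,255],[0,0,-1.2,-0.13,0,0,255],[0,0,-0.6,-0.065,0,0,255],[0,0,-0.3,-0.032,0,0,255],[0,0,0,0,0,0,255],[0,0,0,0,0,0,255]])

```text
time: 22.15
tcp_pos: [0.6018, -0.255, 0.1548]
orientation: [[-0.422, -0.907, 0.0], [-0.907, 0.422, -0.0], [0.0, -0.0, -1.0]]
ft_force: [-0.6, 0.4, -2.7]
grip_width: 0.007
grasp_force: 58.4
```

```bash
python3 - <<'E'
import d; from h import *
d.dish('9'); togo([.601,-.253,.155],155)
E
```

```text
t 22.15 tcp [ 0.6018 -0.255   0.1548] yaw 155.04 z [ 0. -0. -1.] J [-23.   18.6  17.5  88.9  -0.  -88. ] F [-0.62  0.44 -2.74] w 0.007037008702494858 g 58.38221848011017
 shift cm [ 6.04  6.22 -0.02] rz 89.04
scene
ball_center [(array([ 0.5446, -0.2268,  0.1392]), 0.5)]
dish [(array([ 0.5448, -0.2322,  0.1335]), 0.79)]
 plane slope deg [0.636  1.4075] z 0.12844629848446032 n 747 mid [ 0.5433 -0.2266] [ 0.5445 -0.2239  0.1261]
 ballpts 40 [ 0.5411 -0.2259  0.1385]
top
ball_center []
dish []d.py:11: RuntimeWarning: Mean of empty slice.
  q=P[k]; A=np.c_[q[:,:2]-q[:,:2].mean(0),np.ones(len(q))]; co=np.linalg.lstsq(A,q[:,2],rcond=None)[0]
  ret = um.true_divide(
d.py:12: RuntimeWarning: Mean of empty slice.
  print(' plane slope deg',np.degrees(co[:2]),'z',co[2],'n',len(q),'mid',q[:,:2].mean(0),(q.min(0)+q.max(0))/2)
Traceback (most recent call last):
  File "d.py", line 12, in dish
    print(' plane slope deg',np.degrees(co[:2]),'z',co[2],'n',len(q),'mid',q[:,:2].mean(0),(q.min(0)+q.max(0))/2)
                                                                                            ~~~~~^^^
ValueError: zero-size array to reduction operation minimum which has no identity
```

>>> drive_tool(rows=[[0,0,0,0,0,0,255],[0,0,0,0,0,0,255],[0,0,0,0,0,0,255],[0,0,0,0,0,0,255],[0,0,0,0,0,0,255],[0,0,0,0,0,0,255],[0,0,0,0,0,0,255],[0,0,0,0,0,0,255]])

```text
time: 23.25
tcp_pos: [0.6019, -0.255, 0.1548]
orientation: [[-0.422, -0.907, -0.0], [-0.907, 0.422, -0.0], [0.0, 0.0, -1.0]]
ft_force: [0.5, 0.2, -3.5]
grip_width: 0.0071
grasp_force: 58.4
```

```bash
python3 - <<'E'
from h import *
grab('scene','scene10.png'); cv2.imwrite('pics/s10c.png',cv2.resize(cv2.imread('pics/scene10.png')[150:310,220:400],None,fx=3,fy=3))
E
```

```text
(no output)
```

View pics/s10c.png

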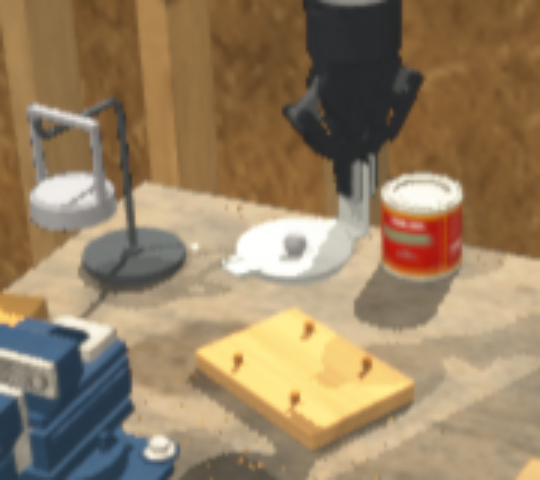

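The cover still hangs on the hook at (72,170). The dish is held level with its lip at (235,265), square across the board, and the ball is in the middle at (294,244). I'm handing in.

```bash
python3 -c "
from workcell import env
print(env.hand_in())"
```

```text
the job is handed in; nothing more can be done
None
```

The job is handed in: the cover hangs on the hook, and the dish is held level 10 cm above the board after its quarter turn, with the ball in the middle and the arm at rest (about 23 s used; no verdict was returned).

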